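# Set the bag sealer's time dial and start it

## Robot

A 7-joint arm with a two-finger parallel gripper is mounted at the origin on the work surface. World frame = base frame: x ahead of the robot, y to its left, z up, the work surface at z = 0. Lengths are in m, angles in rad, forces in N, time in s.
With the tool pointing down it reaches from about 0.35 to 0.775 m from the base axis. Payload 3.1 kg.
Tool frame: the origin (TCP) lies on the mounting face of the last link; the fingertips stand 173 mm ahead of it and the grasp point (between the pads) lies 155 mm ahead of it; z points along the fingers, y is the line along which they close (so a half turn about z gives the same grasp; the last joint's range is limited). The gripper opens to 85 mm and grips with 20 to 120 N. Pads are 22 mm wide; open, the fingers measure 114 mm over their backs; the gripper's body (76 mm by 85 mm) begins 54 mm behind the grasp point. The pads swing forward as they close: fully open they stand 13 mm farther back than shut.
Start: joints at [1.087, 0.311, 0.014, 1.512, -0.004, 1.319, -0.027], TCP at [0.235, -0.497, 0.405] pointing down, gripper open.
Joint ranges: [-2.7, 2.7], [-0.3, 1.91], [-1.27, 1.3], [0.12, 2.57], [-1.44, 4.58], [0.2, 2.03], [-3.05, 3.05]. Speed limits (rad/s): [2.79, 2.79, 3.14, 3.14, 3.14, 3.14, 3.14].

## Interface

Orientations are given as a unit quaternion [x, y, z, w].
In Python, from workcell import bot gives the robot as it stands.
- The arm moves only by the tool servo_tool, never from a script. Its argument "targets" is a list of rows, each a list of 6 numbers: the shift along the tool's x, y, z in mm, then the turn, a rotation vector about the tool's x, y, z in degrees. In form: [[dx, dy, dz, rx, ry, rz], ...]. A call has 1 to 20 rows; each row shifts and turns the commanded pose from where the row before left it, along the tool's axes as they then stand; what a row does not reach is not made up. A row lasts 1/12 s, in which the tool goes at most 41.7 mm and 7.16 degrees, less where a joint would pass 70% of its speed; a pose out of reach is approached as far as the arm can. A call is refused whole if a number of a shift passes 41.7 or a number of a turn 7.16, either way. A call with a gripper value outside its range is refused whole. "grip" is the finger opening in mm, from 0 to 85.4, set as the call begins (left out, the last holds). The fingers move at their own pace and stop on an object; "force" is the grip in N (left out, the last holds). Time passes only in rows, so rows that do not move let the fingers close. It gives the time, the measured TCP pose, the force, the opening and the grip force at its end, in the units of the state.
- bot.read_state(): the state, without advancing time (a new reading comes with each control period).
- bot.grab_frame(name): name is "side" or "top" or "wrist"; returns a dict with "frame" (400x640x3 uint8, blue, green, red), "intrinsics" (3x3 intrinsics, pixels), "k1" (the pictures are not rectified: a ray, as slopes to the right and down, at radius r is drawn at 1 + k1 r^2 times it, then the intrinsics apply), "pose" (4x4, takes a point from camera to world coordinates); the wrist camera has in their place "tool_from_camera" (4x4, takes a point from camera to tool coordinates, whose origin is the TCP and whose axes are the flange's). Camera axes: x right, y down, z forward; pixel columns grow to the right and rows downward; lengths in m; the calibration is good to about 2 mm. A picture is of the moment at which its call begins: read the wrist's pose just before it. There is no depth.
- bot.job_done(): hands the job in; it is judged then, once.
The state is a dict: "clock": time; "qpos": joint angles; "qd": joint speeds; "effort": joint torques, N m; "tool_pos": TCP position; "ee_rot": TCP orientation; "ft_force": force on the tool from outside, world axes, zero at the start; "torque": the same for the moment, N m; "opening": opening from 0.0 (shut) to 1.0 (fully open); "finger_force": force on a finger pad.
Only numpy, scipy, OpenCV 4.12 (cv2) and the standard library are available. Lean on these libraries where they do the work, as an engineer would, in place of code of your own. Each camera call takes 0.05 s, during which the arm holds its last target. There are 200 camera calls.

## Task

Set the blue bag sealer's sealing time: with a fingertip, gently push the yellow finger post (do not pinch it) so that the black dial turns until its white index mark lines up with the red target line on the scale. Then press the green start button all the way down and let it come up again. Leave the red line where it is, leave the goods standing around the sealer undisturbed, and do not press the button before the dial is set.

Things in the scene. Friction and masses are not known exactly. Their poses are not given: they have to be found in the camera images.
- sealer: Blue bench-top bag sealer, fixed: housing 220 (x) x 320 (y) x 70 mm high, origin at the centre of its underside, front towards its -x. On its flat top at (x,y): dial axis (-35, 65) mm, start button (-35, -90) mm. Along the back, x = 58 to 98 mm, the closed sealing jaw, up to 31 mm above the top; its handle sticks out at +y, to y = 230 mm.
- dial: Black round dial, 100 mm across, face 12 mm above the housing top, on a vertical axis. Origin on the axis at the height of the housing top; +x points along the white index mark, -x to the finger post. Starts with the mark 0.5 to 3.3 rad short of the red line: turn it clockwise seen from above (yaw falls), back if overshot. Friction 0.06 N m (2 N at the post); stays where it is left.
- dial_mark (a point): Outer end of the white index mark (a white line 4 mm wide on the dial face), 49 mm from the dial axis, on the dial's top face. The dial's stops lie 2.7 rad either way from the mark pointing to the sealer's front (its -x).
- dial_post (a point): Centre of the top of the yellow finger post: an upright round post fixed on the dial face, 14 mm in diameter, 28 mm high (top 40 mm above the housing top), 33 mm from the dial axis, exactly opposite the index mark.
- target_tab: Red target line: a flat radial red strip 18 x 4 mm, 2.4 mm high, on the white scale just outside the dial, 52.5 to 70.5 mm from the dial axis. Origin on the dial axis at the height of the housing top; its +x axis points from the dial axis along the red line. The dial is set when the dial's +x points the same way. It is very stiff and must stay put.
- target_line (a point): Inner end of the red target line, 53 mm from the dial axis.
- start_button (a joint): Travel of the green start button in m: 0 up, 0.006 fully down. Spring loaded; about 5 N is needed at the bottom; rises by itself.
- start_button_top (a point): Centre of the top of the green start button, round, 32 mm across, pressed straight down.
- bowl: Dark wooden bowl, 100 mm across, 45 mm high, loose on the counter; origin at the centre of its underside. Bystander.
- bell: Brass hand bell, 64 mm across, 84 mm high, standing loose; origin at the centre of its underside. Bystander.
- tin: Tin can with a paper label, 60 mm across, 70 mm high, standing loose; origin at the centre of its underside. Bystander.

How it is judged:
By the outcome, as a careful person would: the job done as asked, in the order asked, and still so for the second after the job is handed in, with the robot touching nothing.
It also fails if it takes over 64 s, if anything falls off the work surface, if the arm or the gripper's body presses on something with over 40 N, if the wrist force passes 120 N, or if a joint passes its speed limit or range.

## Working session

There is one attempt and no reset: what is moved stays moved. The work goes in short steps, Python scripts to look and compute and a tool call to move; the robot and the scene stay as the last step left them, time stands still between calls to the robot, and variables do not carry over. Pictures are saved under pics/ and viewed, at most 10 in all, crops included, and the job is handed in when it is done.

Besides the shell and the picture viewer there is one more tool, called after "Request:" as a command line: name --pt "numbers of a row" for each row, then --argument value for the rest. servo_tool: Moves the arm, as the interface text tells. Its arguments: {"type":"object","properties":{"targets":{"type":"array"},"grip":{"type":"number"},"force":{"type":"number"}},"required":["targets"]}

```bash
mkdir -p pics
cat > h.py <<'E'
import numpy as np, cv2
from scipy.spatial.transform import Rotation as R
from workcell import bot
def grab(n):
    s=bot.read_state(); d=bot.grab_frame(n)
    if n=="wrist":
        T=np.eye(4);T[:3,:3]=R.from_quat(s["ee_rot"]).as_matrix();T[:3,3]=s["tool_pos"]
        d["pose"]=T@np.array(d["tool_from_camera"])
    d["pose"]=np.array(d["pose"]);d["K"]=np.array(d["intrinsics"]);return d
def ray(d,u,v):
    K=d["K"];p=cv2.undistortPoints(np.array([[[u,v]]],float),K,np.array([d["k1"],0,0,0.]))[0,0]
    return d["pose"][:3,3],d["pose"][:3,:3]@np.array([p[0],p[1],1])
def at(d,u,v,z):
    o,r=ray(d,u,v);return o+r*(z-o[2])/r[2]
def proj(d,P):
    P=np.atleast_2d(P);T=np.linalg.inv(d["pose"])
    return cv2.projectPoints((P@T[:3,:3].T+T[:3,3]).reshape(-1,1,3),np.zeros(3),np.zeros(3),d["K"],np.array([d["k1"],0,0,0.]))[0][:,0]
E
python3 - <<'E'
from h import *
import pickle
a=[]
for n in("top","side"):
    d=grab(n);a.append(d);cv2.imwrite(f"pics/{n}0.png",d["frame"])
    print(n,d["pose"].round(3).tolist(),d["K"].tolist(),d["k1"])
pickle.dump(a,open("f0.pkl","wb"))
s=bot.read_state();print(s)
E
```

```text
top [[-0.001, -0.999, 0.039, 0.6], [-1.0, 0.001, 0.014, 0.039], [-0.014, -0.039, -0.999, 0.869], [0.0, 0.0, 0.0, 1.0]] [[370.06441269683125, 0.0, 318.6280425084989], [0.0, 370.06441269683125, 205.58147258515805], [0.0, 0.0, 1.0]] -0.06545571627500547
side [[-0.911, -0.258, 0.321, 0.362], [-0.411, 0.612, -0.676, 0.684], [-0.021, -0.748, -0.663, 0.722], [0.0, 0.0, 0.0, 1.0]] [[442.50870977286553, 0.0, 328.498170296267], [0.0, 442.50870977286553, 206.0738517189107], [0.0, 0.0, 1.0]] 0.028774868630578525
{'clock': 0.1, 'qpos': array([ 1.08730089,  0.31166489,  0.01398896,  1.51286916, -0.0043914 ,
        1.31919981, -0.02721289]), 'qd': array([ 0.00087829, -0.00131961, -0.00037213, -0.00256424,  0.00089318,
       -0.00057959,  0.00113496]), 'effort': array([ 1.12960028e-03, -3.80856586e+01,  1.46872569e-01, -2.31239372e+01,
        1.23106968e-02,  8.14363098e-03, -1.44461944e-05]), 'tool_pos': array([ 0.23506919, -0.49693061,  0.40372989]), 'ee_rot': array([ 9.75692963e-01,  2.19139516e-01, -2.77892608e-04, -1.01806133e-03]), 'ft_force': array([ 0.4501607 , -0.1473736 , -0.12993093]), 'torque': array([ 0.04972327, -0.02580427, -0.06140872]), 'finger_force': 0.0, 'opening': 1.000787487600573}
```

View pics/top0.png

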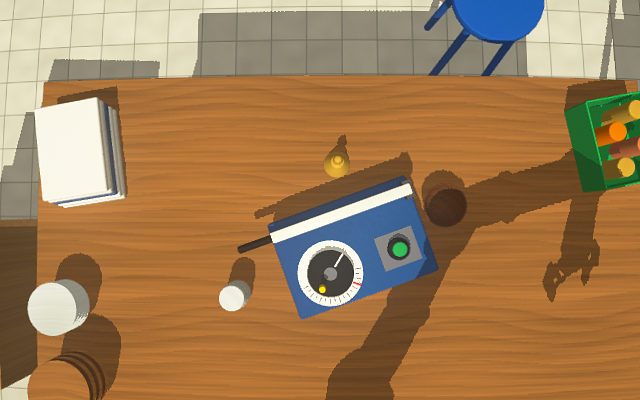

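View pics/side0.png

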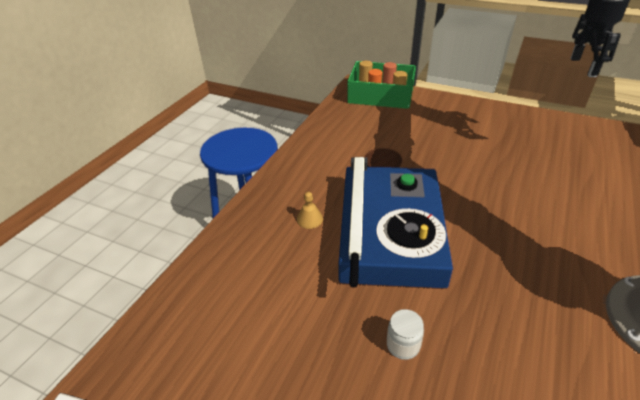

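The top view shows the dial near (331,274), the mark's end near (343,251), the post near (322,290), the red line near (357,284) and the button near (400,249). Next I refine these by colour.

```bash
cat > m.py <<'E'
from h import *
def cen(m):
    n,l,s,c=cv2.connectedComponentsWithStats(m.astype(np.uint8)*255);i=1+np.argmax(s[1:,4]);return c[i],s[i,4]
def masks(f,roi):
    h=cv2.cvtColor(f,cv2.COLOR_BGR2HSV).astype(int);H,S,V=h[...,0],h[...,1],h[...,2]
    r=np.zeros(H.shape,bool);x0,y0,x1,y1=roi;r[y0:y1,x0:x1]=1
    return dict(red=r&((H<10)|(H>172))&(S>110)&(V>100),yel=r&(H>20)&(H<35)&(S>150)&(V>90),grn=r&(H>45)&(H<80)&(S>120)&(V>60),wht=r&(S<50)&(V>130))
E
python3 - <<'E'
from m import *
import pickle
a=pickle.load(open("f0.pkl","rb"))
for d,roi in zip(a,[(270,205,430,315),(345,165,450,285)]):
    m=masks(d["frame"],roi)
    for k,z in(("red",.0724),("yel",.1),("grn",.085)):
        c,n=cen(m[k]);print(k,c.round(1),n,at(d,*c,z).round(4))
    blue=d["frame"]
d=a[0];m=masks(d["frame"],(290,235,372,312))["wht"]
n,l,s,c=cv2.connectedComponentsWithStats(m.astype(np.uint8)*255)
for i in range(1,n):
    if s[i,4]>15: print(i,s[i],c[i].round(1),at(d,*c[i],.082).round(4))
# housing quad from blue mask
h=cv2.cvtColor(d["frame"],cv2.COLOR_BGR2HSV).astype(int)
b=((h[...,0]>100)&(h[...,0]<125)&(h[...,1]>120)).astype(np.uint8);b[:165]=0;b[:,:225]=0;b[:,450:]=0
print(cv2.boxPoints(cv2.minAreaRect(np.argwhere(b)[:,::-1].astype(np.float32))).tolist())
cv2.imwrite("pics/c.png",np.hstack([cv2.resize(a[0]["frame"][225:320,260:440],None,fx=4,fy=4,interpolation=cv2.INTER_CUBIC)]))
E
```

```text
red [356.4 283.2] 14 [ 0.465  -0.0305  0.0724]
yel [321.9 288.6] 49 [0.4586 0.0431 0.1   ]
grn [399.4 248.9] 183 [ 0.5393 -0.1206  0.085 ]
red [428.5 216. ] 6 [ 0.4654 -0.0318  0.0724]
yel [423.6 231.3] 105 [0.4585 0.0457 0.1   ]
grn [407.5 179.1] 126 [ 0.5399 -0.1215  0.085 ]
2 [ 297  240   66   66 1704] [329.3 272.1] [0.4902 0.0276 0.082 ]
3 [324 268  13  12 114] [330.4 273.2] [0.4878 0.0251 0.082 ]
[[267.245849609375, 225.630126953125], [404.8916015625, 176.1845703125], [438.39178466796875, 269.4417724609375], [300.74603271484375, 318.8873291015625]]
```

View pics/c.png

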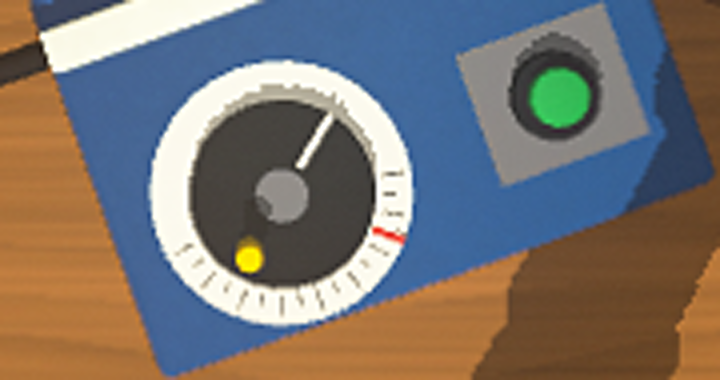

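The crop shows the dial hub at about (330.7,273.6), the mark's end at (343.5,252), the red line at (356.4,283.2), the post at (322,289) and the button at (399.5,249).
- **Position check:** the dial is at about (0.488, 0.0255). The button is 155 mm from it and the red line 61 mm, both as specified.
- **Angles:** the mark yaw is about -31° and the red line about -112°, so the dial turns about -81°.

I move above the dial with the gripper closed.

Request:
servo_tool --pt "20.3 -18.7 0 0 0 0" --pt "20.3 -18.7 0 0 0 0" --pt "20.3 -18.7 0 0 0 0" --pt "20.3 -18.7 0 0 0 0" --pt "20.3 -18.7 0 0 0 0" --pt "20.3 -18.7 0 0 0 0" --pt "20.3 -18.7 0 0 0 0" --pt "20.3 -18.7 0 0 0 0" --pt "20.3 -18.7 0 0 0 0" --pt "20.3 -18.7 0 0 0 0" --pt "20.3 -18.7 0 0 0 0" --pt "20.3 -18.7 0 0 0 0" --pt "20.3 -18.7 0 0 0 0" --pt "20.3 -18.7 0 0 0 0" --pt "20.3 -18.7 0 0 0 0" --pt "20.3 -18.7 0 0 0 0" --pt "20.3 -18.7 0 0 0 0" --pt "20.3 -18.7 0 0 0 0" --pt "20.3 -18.7 0 0 0 0" --pt "20.3 -18.7 0 0 0 0" --grip 0

```text
clock: 1.77
tool_pos: [0.4423, 0.0158, 0.4044]
ee_rot: [0.976, 0.219, -0.0, 0.0]
ft_force: [-0.3, -0.4, -0.2]
opening: -0.002
finger_force: 0.0
```

Request:
servo_tool --pt "0 0 0 0 0 -6.6" --pt "0 0 0 0 0 -6.6" --pt "0 0 0 0 0 -6.6" --pt "0 0 0 0 0 -6.6" --pt "0 0 0 0 0 -6.6" --pt "0 0 0 0 0 0" --pt "0 0 0 0 0 0" --pt "0 0 0 0 0 0"

```text
clock: 2.43
tool_pos: [0.4422, 0.0144, 0.4045]
ee_rot: [0.874, 0.486, -0.0, -0.0]
ft_force: [0.3, -0.8, -1.2]
opening: -0.003
finger_force: 0.0
```

Run:
```python
from m import *
import pickle
d=grab("wrist");pickle.dump(d,open("w1.pkl","wb"));cv2.imwrite("pics/w1.png",d["frame"])
print(np.array(d["tool_from_camera"]).round(3).tolist(),d["K"][0,0])
s=bot.read_state();print(s["clock"],s["tool_pos"],s["ee_rot"],s["ft_force"],s["opening"])
print(proj(d,[[.488,.0255,.082],[.465,-.031,.0724],[.46,.043,.11],[.5395,-.121,.085]]))
```

```text
[[-0.0, -0.955, -0.297, 0.075], [1.0, -0.0, -0.001, 0.0], [0.0, -0.297, 0.955, 0.031], [0.0, 0.0, 0.0, 1.0]] 315.9138426565249
2.4833 [0.44218365 0.01447258 0.40453249] [ 8.73763470e-01  4.86351064e-01 -1.76789363e-04 -9.52694666e-05] [ 0.00967773 -0.67789293  1.82258556] 0.0017394960972120957
[[355.60264257 148.74927008]
 [362.76234928 207.36771382]
 [319.66312011 153.47448572]
 [474.02837133 246.7242153 ]]
```

View pics/w1.png

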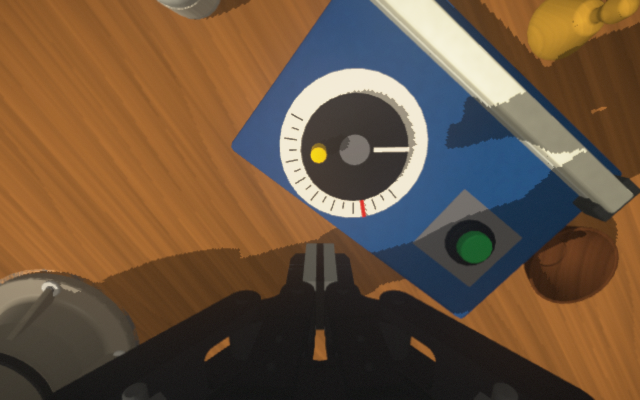

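The wrist view shows the post at (318,154), the hub at (354,149), the mark from (375,150) to (408,150), the red line at (363,208) and the button at (474,247). All agree with my projections, so I refine the angles.

```bash
cat >> m.py <<'E'
def angles(d,C0=(.488,.0255),verbose=True):
    """rectify the dial plane and read the angles (deg) in polar image"""
    f=d["frame"]
    # centre: edge of the scale disc, fit circle at z=.0705
    o=proj(d,[[C0[0],C0[1],.071]])[0]
    hsv=cv2.cvtColor(f,cv2.COLOR_BGR2HSV).astype(int)
    # radial search of outermost white->blue edge
    pts=[]
    for th in np.radians(np.arange(0,360,2)):
        rr=np.arange(.056,.085,.0003);P=np.c_[C0[0]+rr*np.cos(th),C0[1]+rr*np.sin(th),0*rr+.071]
        uv=proj(d,P).astype(np.float32);S=cv2.remap(hsv[...,1].astype(np.float32),uv[:,0].copy(),uv[:,1].copy(),cv2.INTER_LINEAR).ravel()
        k=np.where(S>100)[0]
        k=[i for i in k if i>5 and (S[i:i+8]>90).all()]
        if k: pts.append(P[k[0],:2])
    pts=np.array(pts)
    for _ in range(4):
        A=np.c_[2*pts,np.ones(len(pts))];x=np.linalg.lstsq(A,(pts**2).sum(1),rcond=None)[0]
        r=np.sqrt(x[2]+x[0]**2+x[1]**2);e=np.hypot(*(pts-x[:2]).T)-r;pts=pts[abs(e)<max(.0015,1.5*np.std(e))]
    C=x[:2]
    def polar(z,r0,r1):
        th=np.radians(np.arange(-180,180,.25));rr=np.arange(r0,r1,.0005);T,Rr=np.meshgrid(th,rr)
        uv=proj(d,np.c_[(C[0]+Rr*np.cos(T)).ravel(),(C[1]+Rr*np.sin(T)).ravel(),np.full(T.size,z)]).astype(np.float32)
        return cv2.remap(f,uv[:,0].reshape(T.shape).copy(),uv[:,1].reshape(T.shape).copy(),cv2.INTER_CUBIC).astype(float),np.degrees(th)
    def mean(w,th):
        k=np.argmax(cv2.blur(w[None],(17,1))[0]);s=(abs((th-th[k]+180)%360-180)<7);w=w*s;q=(th-th[k]+180)%360-180;return th[k]+(w*q).sum()/w.sum()
    p,th=polar(.0724,.056,.068);w=np.clip(p[...,2]-np.maximum(p[...,0],p[...,1])-40,0,None).sum(0);red=mean(w,th)
    p,th=polar(.082,.024,.045);v=p.min(2);w=np.clip(v-110,0,None).sum(0);mark=mean(w,th)
    print("C",C.round(4),"r",r.round(4),len(pts),"red",round(red,2),"mark",round(mark,2),"turn",round((red-mark+180)%360-180,2))
    return C,red,mark
E
python3 - <<'E'
from m import *
import pickle
d=pickle.load(open("w1.pkl","rb"));C,red,mark=angles(d)
m=masks(d["frame"],(270,60,530,280))
for k,z in(("yel",.108),("grn",.085)):
    c,n=cen(m[k]);P=at(d,*c,z);print(k,c.round(1),n,P.round(4),np.hypot(*(P[:2]-C)).round(4),np.degrees(np.arctan2(*(P[:2]-C)[::-1])).round(1))
angles(pickle.load(open("f0.pkl","rb"))[0])
E
```

```text
C [0.4864 0.0256] r 0.0715 166 red -111.15 mark -31.32 turn -79.83
yel [318.2 153.2] 269 [0.4589 0.0436 0.108 ] 0.0328 146.9
grn [474.2 246.7] 874 [ 0.5396 -0.121   0.085 ] 0.156 -70.1
C [0.4871 0.0262] r 0.0714 172 red -111.06 mark -31.39 turn -79.67
```

Request:
servo_tool --pt "0 0 15 0 0 0" --pt "0 0 20 0 0 0" --pt "0 0 20 0 0 0" --pt "0 0 20 0 0 0" --pt "0 0 20 0 0 0" --pt "0 0 20 0 0 0" --pt "0 0 15 0 0 0" --pt "0 0 7 0 0 0" --pt "0 0 0 0 0 0" --pt "0 0 0 0 0 0"

```text
clock: 3.32
tool_pos: [0.4425, 0.0146, 0.268]
ee_rot: [0.873, 0.487, 0.0, -0.0]
ft_force: [0.4, 0.4, 0.4]
opening: 0.0
finger_force: 0.0
```

Request:
servo_tool --pt "2 0 0 0 0 0" --pt "3 0 0 0 0 0" --pt "3 0 0 0 0 0" --pt "3 0 0 0 0 0" --pt "2 0 0 0 0 0" --pt "2 0 0 0 0 0" --pt "0 0 0 0 0 0" --pt "0 0 0 0 0 0"

```text
clock: 3.98
tool_pos: [0.4502, 0.0274, 0.2677]
ee_rot: [0.873, 0.487, 0.0, -0.0]
ft_force: [-0.1, 0.0, 0.1]
opening: -0.003
finger_force: 0.0
```

Run:
```python
from m import *
d=grab("wrist");cv2.imwrite("pics/w2.png",d["frame"]);angles(d,(.4867,.0259))
s=bot.read_state();r=R.from_quat(s["ee_rot"]);print(s["tool_pos"],s["ft_force"],"centre in tool",r.inv().apply(np.array([.4867,.0259,.27])-s["tool_pos"]))
```

```text
C [0.4865 0.0258] r 0.0708 138 red nan mark -32.53 turn nan
[0.4501562  0.02731568 0.26765321] [-0.11865281  0.37723998  0.65994855] centre in tool [ 0.01798951  0.03184071 -0.00234675]m.py:32: RuntimeWarning: invalid value encountered in scalar divide
  k=np.argmax(cv2.blur(w[None],(17,1))[0]);s=(abs((th-th[k]+180)%360-180)<7);w=w*s;q=(th-th[k]+180)%360-180;return th[k]+(w*q).sum()/w.sum()
```

View pics/w2.png

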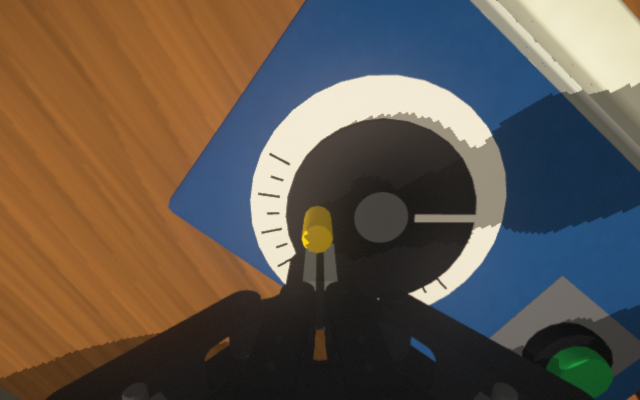

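The wrist view shows the closed fingertips at (320,260), just behind the post at (317,225) and centred on it, with the mark still near yaw -32°. I push along the arc.

Request:
servo_tool --pt "0.9 -0.4 0 0 0 1.5" --pt "1.7 -0.9 0 0 0 3" --pt "1.7 -0.9 0 0 0 3" --pt "1.7 -0.9 0 0 0 3" --pt "1.7 -0.9 0 0 0 3" --pt "1.7 -0.9 0 0 0 3" --pt "1.7 -0.9 0 0 0 3" --pt "1.7 -0.9 0 0 0 3" --pt "1.7 -0.9 0 0 0 3" --pt "1.7 -0.9 0 0 0 3" --pt "1.7 -0.9 0 0 0 3" --pt "1.7 -0.9 0 0 0 3" --pt "0.8 -0.5 0 0 0 1.5" --pt "0 0 0 0 0 0"

```text
clock: 5.2
tool_pos: [0.4576, 0.0483, 0.2675]
ee_rot: [0.981, 0.193, -0.001, 0.0]
ft_force: [-2.4, -1.1, 0.9]
opening: 0.003
finger_force: 0.8
```

```bash
python3 - <<'E' 2>/dev/null
from m import *
d=grab("wrist");angles(d,(.4867,.0259))
s=bot.read_state();r=R.from_quat(s["ee_rot"]);print(s["tool_pos"],s["ft_force"],"centre in tool",r.inv().apply(np.array([.4867,.0259,.27])-s["tool_pos"]))
E
```

```text
C [0.4866 0.026 ] r 0.071 114 red -110.98 mark -66.42 turn -44.56
[0.45757336 0.04828609 0.26745674] [-2.15324975 -1.01667216  0.74772635] centre in tool [ 0.01842846  0.03177637 -0.00257315]
```

Request:
servo_tool --pt "0.9 -0.4 0 0 0 1.5" --pt "1.7 -0.9 0 0 0 3" --pt "1.7 -0.9 0 0 0 3" --pt "1.7 -0.9 0 0 0 3" --pt "1.7 -0.9 0 0 0 3" --pt "1.7 -0.9 0 0 0 3" --pt "1.7 -0.9 0 0 0 3" --pt "1.7 -0.9 0 0 0 3" --pt "1.7 -0.9 0 0 0 3" --pt "1.7 -0.9 0 0 0 3" --pt "1.7 -0.9 0 0 0 3" --pt "1.7 -0.9 0 0 0 3" --pt "1.7 -0.9 0 0 0 3" --pt "0.8 -0.5 0 0 0 1.5" --pt "0 0 0 0 0 0" --pt "0 0 0 0 0 0"

```text
clock: 6.58
tool_pos: [0.4786, 0.0618, 0.2675]
ee_rot: [0.99, -0.144, -0.0, 0.0]
ft_force: [-2.2, -0.3, -0.1]
opening: 0.003
finger_force: 0.8
```

```bash
python3 - <<'E' 2>/dev/null
from m import *
d=grab("wrist");cv2.imwrite("pics/w3.png",d["frame"]);angles(d,(.4867,.0259));angles(grab("top"),(.4867,.0259))
s=bot.read_state();r=R.from_quat(s["ee_rot"]);print(s["tool_pos"],s["ft_force"],"centre in tool",r.inv().apply(np.array([.4867,.0259,.27])-s["tool_pos"]))
E
```

```text
C [0.4867 0.0257] r 0.0709 129 red -111.05 mark -106.19 turn -4.86
C [0.4873 0.0262] r 0.0714 122 red -111.23 mark -106.39 turn -4.84
[0.47855627 0.06176082 0.26748223] [-2.00208368  0.30500143  0.52923149] centre in tool [ 0.01806345  0.03203082 -0.00252901]
```

View pics/w3.png

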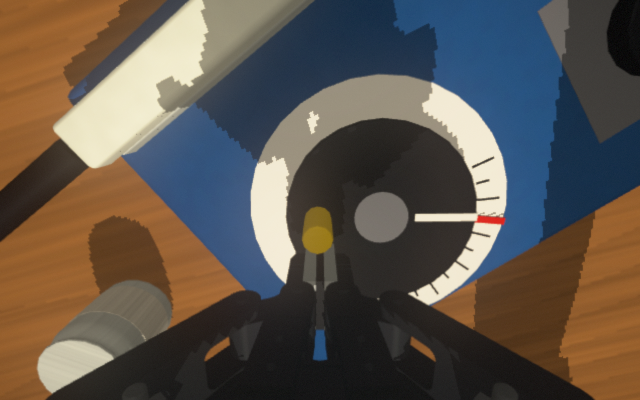

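The mark line lies at v≈218 and the red line at v≈220. With the 10 mm height parallax, both cameras say 4.85° remain.

Request:
servo_tool --pt "0.7 -0.4 0 0 0 1.2" --pt "0.7 -0.3 0 0 0 1.2" --pt "0.7 -0.4 0 0 0 1.2" --pt "0.6 -0.3 0 0 0 1.1" --pt "0 0 0 0 0 0" --pt "0 0 0 0 0 0" --pt "0 0 0 0 0 0"

```text
clock: 7.27
tool_pos: [0.4819, 0.0622, 0.2676]
ee_rot: [0.983, -0.185, 0.0, -0.0]
ft_force: [-1.4, -0.0, -0.5]
opening: -0.004
finger_force: 0.8
```

```bash
python3 - <<'E' 2>/dev/null
from m import *
for n in("wrist","top","wrist"):angles(grab(n),(.4867,.0259))
E
```

```text
C [0.4867 0.0257] r 0.0709 126 red -111.08 mark -111.65 turn 0.57
C [0.4874 0.0261] r 0.0714 118 red -111.29 mark -112.07 turn 0.78
C [0.4867 0.0257] r 0.0709 127 red -111.11 mark -111.65 turn 0.54
```

About 0.6° over. I back off and check from clear of the dial.

Request:
servo_tool --pt "-3 0 0 0 0 0" --pt "-6 0 0 0 0 0" --pt "-6 0 0 0 0 0" --pt "-4 0 0 0 0 0" --pt "0 0 -15 0 0 0" --pt "0 0 -20 0 0 0" --pt "0 0 -20 0 0 0" --pt "0 0 -10 0 0 0" --pt "0 0 0 0 0 0" --pt "0 0 0 0 0 0" --pt "0 0 0 0 0 0"

```text
clock: 8.33
tool_pos: [0.4636, 0.069, 0.3316]
ee_rot: [0.983, -0.186, -0.001, 0.0]
ft_force: [-0.5, -1.2, 0.1]
opening: 0.001
finger_force: 0.0
```

```bash
python3 - <<'E' 2>/dev/null
from m import *
for n in("wrist","top","side","wrist"):
    d=grab(n);angles(d,(.4867,.0259))
m=masks(d["frame"],(0,0,640,400))
s=bot.read_state();r=R.from_quat(s["ee_rot"]);print(s["tool_pos"],r.as_matrix()[:,0],"button in tool",r.inv().apply(np.array([.5396,-.121,.085])-s["tool_pos"]))
for n in("side","top"):
    d=grab(n);c,k=cen(masks(d["frame"],(345,165,450,285) if n=="side" else (370,225,430,275))["grn"])
    print(n,k,[at(d,*c,z).round(4) for z in(.08,.09)])
E
```

```text
C [0.4866 0.0257] r 0.0713 164 red -111.09 mark -111.48 turn 0.39
C [0.4873 0.0261] r 0.0713 133 red -111.22 mark -112.01 turn 0.78
C [0.4877 0.0259] r 0.0734 144 red -111.42 mark -110.5 turn -0.93
C [0.4866 0.0257] r 0.0712 165 red -111.1 mark -111.51 turn 0.41
[0.463787   0.06899217 0.33162876] [ 0.93117102 -0.36457757 -0.00193015] button in tool [0.14033779 0.14902108 0.24651248]
side 74 [array([ 0.5468, -0.1271,  0.08  ]), array([ 0.544 , -0.1144,  0.09  ])]
top 174 [array([ 0.5391, -0.1213,  0.08  ]), array([ 0.5399, -0.1193,  0.09  ])]
```

Three views put the error at about 0.4° or less on average, so the dial is set. Next I move over the button.

Request:
servo_tool --pt "17.5 18.6 0 0 0 0" --pt "17.5 18.6 0 0 0 0" --pt "17.5 18.6 0 0 0 0" --pt "17.5 18.6 0 0 0 0" --pt "17.5 18.6 0 0 0 0" --pt "17.5 18.6 0 0 0 0" --pt "17.5 18.6 0 0 0 0" --pt "17.5 18.6 0 0 0 0" --pt "0 0 0 0 0 0" --pt "0 0 15 0 0 0" --pt "0 0 20 0 0 0" --pt "0 0 18 0 0 0" --pt "0 0 7 0 0 0" --pt "0 0 0 0 0 0" --pt "0 0 0 0 0 0"

```text
clock: 9.88
tool_pos: [0.5403, -0.1203, 0.2727]
ee_rot: [0.983, -0.185, -0.0, -0.0]
ft_force: [0.1, -0.2, 1.1]
opening: -0.003
finger_force: 0.0
```

```bash
python3 - <<'E' 2>/dev/null
from m import *
d=grab("wrist");cv2.imwrite("pics/w4.png",d["frame"]);s=bot.read_state();print(s["tool_pos"],s["ft_force"])
E
```

```text
[ 0.54073954 -0.12034785  0.2734938 ] [-0.22050415 -0.26931275  0.21809398]
```

View pics/w4.png

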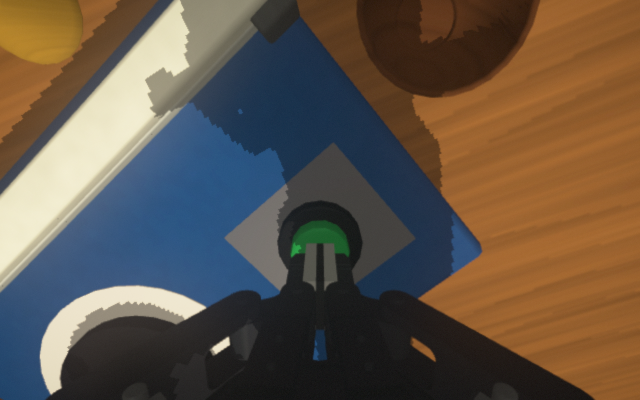

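The fingertips at (320,250) are centred over the green button at about (320,240). I press slowly.

Request:
servo_tool --pt "0 0 2 0 0 0" --pt "0 0 2 0 0 0" --pt "0 0 2 0 0 0" --pt "0 0 2 0 0 0" --pt "0 0 2 0 0 0" --pt "0 0 2 0 0 0" --pt "0 0 0 0 0 0" --pt "0 0 0 0 0 0"

```text
clock: 10.6
tool_pos: [0.5405, -0.1205, 0.2612]
ee_rot: [0.983, -0.186, 0.0, 0.0]
ft_force: [-0.3, 0.6, 4.3]
opening: -0.003
finger_force: 1.9
```

Request:
servo_tool --pt "0 0 1 0 0 0" --pt "0 0 1 0 0 0" --pt "0 0 1 0 0 0" --pt "0 0 0 0 0 0" --pt "0 0 0 0 0 0"

```text
clock: 11.02
tool_pos: [0.5405, -0.1205, 0.2594]
ee_rot: [0.983, -0.186, 0.001, 0.0]
ft_force: [-3.1, 0.6, 11.7]
opening: 0.0
finger_force: 5.8
```

Request:
servo_tool --pt "0 0 1 0 0 0" --pt "0 0 0 0 0 0" --pt "0 0 0 0 0 0"

```text
clock: 11.27
tool_pos: [0.5405, -0.1205, 0.2594]
ee_rot: [0.983, -0.186, 0.001, 0.0]
ft_force: [-5.4, 1.5, 16.1]
opening: 0.001
finger_force: 8.1
```

The button is at its bottom: the tool no longer moves and the force climbs to 16 N. I lift clear.

Request:
servo_tool --pt "0 0 -3 0 0 0" --pt "0 0 -4 0 0 0" --pt "0 0 -6 0 0 0" --pt "0 0 -15 0 0 0" --pt "0 0 -20 0 0 0" --pt "0 0 -20 0 0 0" --pt "0 0 -20 0 0 0" --pt "0 0 -20 0 0 0" --pt "0 0 -20 0 0 0" --pt "0 0 -10 0 0 0" --pt "0 0 0 0 0 0" --pt "0 0 0 0 0 0" --pt "0 0 0 0 0 0" --pt "0 0 0 0 0 0"

```text
clock: 12.43
tool_pos: [0.5398, -0.1205, 0.3928]
ee_rot: [0.983, -0.186, -0.002, -0.0]
ft_force: [0.0, 0.5, -0.7]
opening: -0.001
finger_force: 0.0
```

```bash
python3 - <<'E' 2>/dev/null
from m import *
for n in("wrist","top","side"):
    d=grab(n);angles(d,(.4867,.0259))
cv2.imwrite("pics/s5.png",d["frame"])
s=bot.read_state();print(s["tool_pos"],s["ft_force"],s["clock"])
E
```

```text
C [0.487  0.0253] r 0.0716 113 red -111.33 mark -112.78 turn 1.45
C [0.4871 0.0262] r 0.0715 172 red -111.05 mark -111.67 turn 0.62
C [0.4877 0.0258] r 0.0735 166 red -111.41 mark -110.76 turn -0.65
[ 0.54002735 -0.12049547  0.3935623 ] [-0.37052831  0.36768711  0.09983582] 12.5833
```

View pics/s5.png

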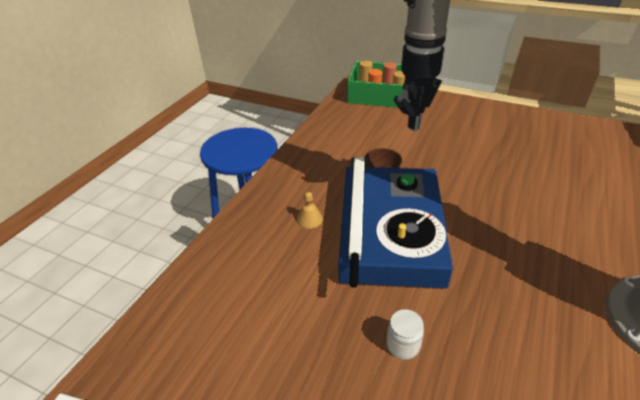

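The side view shows the mark and red line aligned at about (428,218), the button up at (407,181), and the bowl, bell and tin where they were. I hand the job in.

```bash
python3 -c "
from workcell import bot
print(bot.job_done())"
```

```text
the job is handed in; nothing more can be done
None
```

The job is handed in: the dial mark is on the red line to within about 0.5°, the start button was then pressed to its stop and released, and the bowl, bell and tin look undisturbed in the last side view; no verdict came back.

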